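Move a specimen mount from the clamp to the inspection nest

TASK

Slide the clamp's jaw open and lift the black specimen mount out. Stand it upright on the bench, metal face still up, in front of the open mouth of the inspection nest, then push it along the bench under the clear cover until it is fully home, touching both converging rails. Leave it there, and leave the other things on the bench where they are.

Things in the scene. Friction and masses are not known exactly. Their poses are not given: they have to be found in the camera images.
- mount_center (a point): Centre (half-way up, on the axis) of the loose specimen mount: an upright black resin cylinder, 40 mm across, 28 mm high, about 80 g, with a small bright metal rectangle in its top face. z is its axis, out of the metal face. At the start it stands in the clamp, its centre 26 mm above the bench.
- clamp: Steel clamp bolted to the bench; origin on the bench under the held mount. Its bed, a bar along x, 32 mm wide, top 12 mm above the bench, carries the mount, which overhangs it 4 mm on both y sides and can be gripped there along y with nothing beside it. Fixed jaw, 42 mm high, at x = +21 to 36 mm. Bolt flanges 60 mm wide, 6 mm high, at x = +24 to 44 and -97 to -115 mm.
- jaw (a joint): Opening of the clamp's sliding jaw in m: 0 to 0.003 at the start, 0.03 fully open. It opens along the clamp's minus x, against about 2 N of friction, and stays where it is left. A lip on the jaw (top 46 mm above the bench) reaches 3 to 6 mm over the mount's edge, so the mount cannot be lifted until the jaw is at least 6 mm open.
- jaw_pin (a point): Upright round steel pull pin on the sliding jaw, 14 mm across, from 26 to 60 mm above the bench; this point is on its axis, 45 mm above the bench. x points level from the pin to the held mount, 66 to 69 mm away; the jaw opens along minus x. The jaw block, 32 mm wide and 46 mm high, begins 33 mm from the pin's axis. Below the pin is a slide 24 mm wide, its top 26 mm above the bench.
- nest_seat (a point): Where the mount's centre comes when it stands fully home in the inspection nest, touching both rails; 14 mm above the bench. x points into the nest, y level across it. The nest has no floor there: the mount slides on the bench. Reach it from the mouth, on the minus x side.
- nest: Inspection nest bolted to the bench, origin on the bench below the seat. Two upright aluminium rails, 36 mm high, 10 mm thick, each at 32 degrees to its x axis, converge from a mouth 98 mm wide at x = -40 mm (86 mm at -31) to the seat. A clear plate, 80 mm wide, from x = -4 to +38 mm, lies on them, 36 to 40 mm above the bench, so the mount cannot be put in from above.
- cork: Bystander: tapered cork stopper, 27 mm wide, 26 mm high, loose on the bench; origin at the centre of its underside.
- tape_roll: Bystander: roll of masking tape lying flat, 98 mm wide, 25 mm high, loose on the bench; origin at the centre of its underside.
- dropper_bottle: Bystander: small brown dropper bottle, 33 mm wide, 79 mm high, loose on the bench; origin at the centre of its underside.
Things that resemble listed ones, but are neither listed nor needed, are in the scene too. Of the things that look like the part that bears mount_center, the middle-sized one is meant.

How it is judged:
On the way, in this order (a step that is already met when the one before it is completed fails the run):
1. the clamp's jaw has been slid open past the mount's edge (value of joint jaw above 0.005 m), for 0.2 s.
2. the mount has been lifted out of the clamp (height (world z) of mount_center above 0.045 m), for 0.1 s.
3. the mount stands upright on the bench, outside the nest's seat (height (world z) of mount_center below 0.019 m and angle between mount_center's own z axis and vertical below 0.15 rad and x of mount_center in the frame of nest_seat below -0.015 m), for 0.1 s.
At the end, for the whole second after the job is handed in: The mount stands still and upright on the bench (metal face up, within 0.1 rad; centre less than 18 mm above the bench), with its centre within 3 mm horizontally of the nest's seat point, that is home against both rails (horizontal distance between mount_center and nest_seat below 0.003 m and height (world z) of mount_center below 0.018 m and angle between mount_center's own z axis and vertical below 0.1 rad and linear speed of mount below 0.01 m/s); the robot touches nothing.
It fails at once if the cork is moved more than 30 mm (distance of cork from where it was at the start of the episode above 0.03 m).
It fails at once if the tape roll is moved more than 30 mm (distance of tape_roll from where it was at the start of the episode above 0.03 m).
It fails at once if the dropper bottle is moved more than 30 mm (distance of dropper_bottle from where it was at the start of the episode above 0.03 m).
It also fails if it takes over 58 s, if anything falls off the work surface, if the arm or the gripper's body presses on something with over 40 N, if the wrist force passes 120 N, or if a joint passes its speed limit or range.

ROBOT

A 6-joint arm with a two-finger parallel gripper is mounted at the origin on a cart in front of the work surface, level with it; the furniture and walls round the work are solid. World frame = base frame: x ahead of the robot, y to its left, z up, the work surface at z = 0. Lengths are in m, angles in rad, forces in N, time in s.
With the tool pointing down it reaches from about 0.325 to 0.925 m from the base axis. Payload 3.1 kg.
Tool frame: the origin (TCP) lies midway between the tips of the shut fingers; the grasp point (between the pads) lies 19 mm behind it; z points along the fingers, y is the line along which they close (so a half turn about z gives the same grasp; the last joint's range is limited). The gripper opens to 85 mm and grips with 20 to 120 N. Pads are 22 mm wide; open, the fingers measure 114 mm over their backs; the gripper's body (76 mm by 85 mm) begins 54 mm behind the grasp point. The pads swing forward as they close: fully open they stand 13 mm farther back than shut.
Start: joints at [-1.254, 0.217, 1.613, -0, 1.311, -0.112], TCP at [0.26, -0.568, 0.231] pointing down, gripper open.
Joint ranges: [-2.75, 2.75], [-0.78, 2.1], [0.31, 2.55], [-1.13, 4.27], [0.13, 2.63], [-2.58, 2.58]. Speed limits (rad/s): [2.79, 2.79, 3.14, 3.14, 3.14, 3.14].

INTERFACE

Orientations are given as a unit quaternion [x, y, z, w].
In Python, from bench import ctrl gives the robot as it stands.
- The arm moves only by the tool send_rows, never from a script. Its argument "targets" is a list of rows, each an object with "dr": the turn, a rotation vector about the world's x, y, z each as a share of pi/4 rad, from -1 to 1, a list of three; "slide": the shift along the world's x, y, z each as a share of 200 mm, from -1 to 1, a list of three; "jaw": the opening, from -1 (shut) to 1 (fully open). A call has 1 to 12 rows; each row shifts and turns the commanded pose from where the row before left it; what a row does not reach is not made up. A row lasts 1/8 s, in which the tool goes at most 62.5 mm and 10.7 degrees, less where a joint would pass 70% of its speed; a pose out of reach is approached as far as the arm can. A call with a number of a shift or a turn outside -1 to 1 is refused whole. A call with a gripper value outside its range is refused whole. The fingers move at their own pace and stop on an object; "force" is the grip in N (left out, the last holds). Time passes only in rows, so rows that do not move let the fingers close. It gives the time, the measured TCP pose, the force, the opening and the grip force at its end, in the units of the state.
- ctrl.get_obs(): the state, without advancing time (a new reading comes with each control period).
- ctrl.capture(name): name is "scene" or "top" or "wrist"; returns a dict with "frame" (400x640x3 uint8, blue, green, red), "range_z" (400x640 float32, m along the optical axis (not along the pixel's ray), 0 where there is no reading), "camera_matrix" (3x3 intrinsics, pixels), "rvec" (rotation vector, rad) and "tvec" (3), from world to camera coordinates, as OpenCV has them. Camera axes: x right, y down, z forward; pixel columns grow to the right and rows downward; lengths in m; the calibration is good to about 2 mm. The wrist camera is an equidistant fisheye: a pixel r from the principal point sees the ray r / f radians off the axis. A picture is of the moment at which its call begins.
- ctrl.close_job(): hands the job in; it is judged then, once.
The state is a dict: "time_s": time; "joint_positions": joint angles; "joint_velocities": joint speeds; "joint_torque": joint torques, N m; "tcp_pos": TCP position; "ee_rot": TCP orientation; "force": force on the tool from outside, world axes, zero at the start; "torque": the same for the moment, N m; "grip_width": finger opening in m; "grip_force": force on a finger pad.
Only numpy, scipy, OpenCV 4.12 (cv2) and the standard library are available. Lean on these libraries where they do the work, as an engineer would, in place of code of your own. Each camera call takes 0.05 s, during which the arm holds its last target. There are 200 camera calls.

## Working session

There is one attempt and no reset: what is moved stays moved. The work goes in short steps, Python scripts to look and compute and a tool call to move; the robot and the scene stay as the last step left them, time stands still between calls to the robot, and variables do not carry over. Pictures are saved under pics/ and viewed, at most 10 in all, crops included, and the job is handed in when it is done.

Besides the shell and the picture viewer there is one more tool, called after "Request:" as name(argument=value, ...) on one line, values as JSON. send_rows: Moves the arm, as the interface text tells. Shift numbers are shares of 200 mm and turn numbers shares of pi/4 rad, none past 1 either way. Its arguments: {"type":"object","properties":{"targets":{"type":"array","items":{"type":"object","properties":{"dr":{"type":"array","items":{"type":"number","minimum":-1,"maximum":1}},"slide":{"type":"array","items":{"type":"number","minimum":-1,"maximum":1}},"jaw":{"type":"number"}}}},"force":{"type":"number"}},"required":["targets"]}

```bash
mkdir -p pics; cat > h.py <<'E'
import numpy as np, cv2
from bench import ctrl
def cap(n):
    c=ctrl.capture(n); np.savez('pics/'+n+'.npz',**c); return c
def cloud(c):
    K=c['camera_matrix'];z=c['range_z'].astype(float)
    R,_=cv2.Rodrigues(np.array(c['rvec'],float));t=np.array(c['tvec'],float).ravel()
    v,u=np.mgrid[:400,:640]
    P=np.stack([(u-K[0,2])/K[0,0]*z,(v-K[1,2])/K[1,1]*z,z],-1)
    W=(P-t)@R; W[z<=0]=np.nan; return W
E
python3 - <<'E'
from h import *
for n in('scene','top'):
    c=cap(n);cv2.imwrite(f'pics/{n}0.png',c['frame']);R,_=cv2.Rodrigues(np.array(c['rvec'],float));print(n,-R.T@np.array(c['tvec']).ravel(),c['camera_matrix'][0,0])
print(ctrl.get_obs())
E
```

```text
scene [ 0.27824941 -0.46099568  0.69977846] 387.2634003639181
top [0.37568449 0.03107181 1.07912567] 418.7141295353306
{'time_s': 0.1, 'joint_positions': array([-1.25423038e+00,  2.17674050e-01,  1.61480383e+00,  2.18537268e-05,
        1.31132800e+00, -1.12247151e-01]), 'joint_velocities': array([-1.91652927e-03, -1.40065359e-03, -3.03146222e-03, -1.23236311e-03,
       -9.15860447e-05,  1.05182202e-03]), 'joint_torque': array([-6.20420178e-04, -3.98078084e+01, -3.04971421e+01, -1.99610263e-04,
        4.25701583e-03, -4.58348453e-06]), 'tcp_pos': array([ 0.25963305, -0.56769238,  0.23008602]), 'ee_rot': array([ 9.77102834e-01,  2.12764722e-01, -1.02351165e-04, -1.10191757e-03]), 'force': array([-0.39256251,  0.2562284 ,  0.05016575]), 'torque': array([ 0.00260651,  0.01828944, -0.00759148]), 'grip_force': 0.0, 'grip_width': 0.08525424760502252}
```

View pics/top0.png

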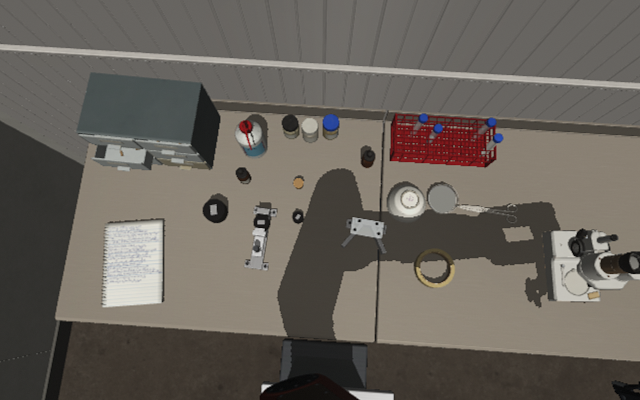

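View pics/scene0.png

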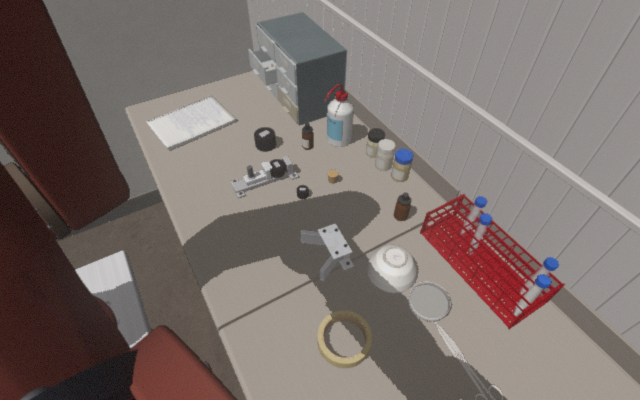

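The top view shows the clamp at (260,237), with the held mount at about (262,217) and the pin at about (257,245). The nest plate is at (366,228), with its mouth facing down the image towards the robot. The tape is at (435,268) and the cork at (298,183). The look-alikes are at (215,210), which is large, and (298,215), which is small.

```bash
python3 - <<'E'
from h import *
for n in('top','scene'):
    c=dict(np.load(f'pics/{n}.npz'));W=cloud(c);np.save(n+'W.npy',W);f=c['frame']
    def box(x0,x1,y0,y1,z0,z1,lab):
        m=(W[...,0]>x0)&(W[...,0]<x1)&(W[...,1]>y0)&(W[...,1]<y1)&(W[...,2]>z0)&(W[...,2]<z1)
        p=W[m]
        if len(p)<5:print(n,lab,len(p));return
        r=cv2.minAreaRect((p[:,:2]*1000).astype(np.float32))
        print(n,lab,len(p),'mean',p.mean(0).round(4),'rect',np.round(r[0],1),np.round(r[1],1),round(r[2],1))
    if n=='top':
        for q in[(262,217),(257,245),(366,228),(348,241),(383,245),(298,215),(215,210),(298,183),(435,285),(300,260)]:print(q,W[q[1],q[0]].round(3))
    a=W[217,262] if n=='top' else a0
    a0=a
    X,Y=a[0],a[1]
    box(X-.16,X+.08,Y-.05,Y+.05,.005,.1,'clamp all')
    box(X-.16,X-.0,Y-.05,Y+.05,.052,.1,'pin top')
    box(X-.16,X+.08,Y-.05,Y+.05,.043,.0495,'jaw lip')
    box(X-.16,X+.08,Y-.05,Y+.05,.037,.0425,'mount/fixed')
    b=W[228,366] if n=='top' else b0
    b0=b
    box(b[0]-.08,b[0]+.06,b[1]-.08,b[1]+.08,.0375,.047,'plate')
    box(b[0]-.1,b[0]+.06,b[1]-.08,b[1]+.08,.02,.037,'rails')
t=cv2.imread('pics/top0.png');s=cv2.imread('pics/scene0.png')
A=cv2.resize(t[190:280,235:315],(480,540),interpolation=cv2.INTER_CUBIC)
B=cv2.resize(t[200:265,330:400],(300,279),interpolation=cv2.INTER_CUBIC)
C=cv2.resize(s[215:285,290:370],(300,262),interpolation=cv2.INTER_CUBIC)
o=np.zeros((545,790,3),np.uint8);o[:540,:480]=A;o[:279,485:785]=B;o[280:542,485:785]=C
cv2.imwrite('pics/crop1.png',o)
E
```

```text
(262, 217) [0.548 0.191 0.04 ]
(257, 245) [0.475 0.194 0.058]
(366, 228) [ 0.538 -0.072  0.038]
(348, 241) [ 0.502 -0.028  0.039]
(383, 245) [ 0.498 -0.115  0.04 ]
(298, 215) [0.563 0.102 0.02 ]
(215, 210) [0.557 0.31  0.044]
(298, 183) [0.645 0.108 0.028]
(435, 285) [ 0.41  -0.25   0.023]
(300, 260) [0.45  0.089 0.001]
top clamp all 1020 mean [0.5003 0.192  0.0271] rect [509.6 194.3] [ 97.7 237.9] 87.8
top pin top 28 mean [0.4688 0.1957 0.0604] rect [469.  195.5] [12.2 11.8] 49.1
top jaw lip 165 mean [0.5311 0.1917 0.0455] rect [518. 192.] [ 34.2 106.7] 84.2
top mount/fixed 166 mean [0.5401 0.1906 0.0406] rect [518.3 190.2] [111.2  38.1] 2.8
top plate 587 mean [ 0.5375 -0.0754  0.0412] rect [543.4 -83.4] [108.  136.8] 75.5
top rails 132 mean [ 0.5346 -0.1022  0.0321] rect [517.9 -97.8] [ 83.2 164.8] 36.2
scene clamp all 1137 mean [0.5005 0.1876 0.0261] rect [500.9 194.5] [ 60.8 158.4] 86.7
scene pin top 32 mean [0.4685 0.1946 0.0592] rect [469.2 195.4] [15.2 11.1] 26.7
scene jaw lip 101 mean [0.5152 0.1925 0.0458] rect [516.9 193. ] [ 35.8 108.2] 81.1
scene mount/fixed 199 mean [0.5377 0.1894 0.0404] rect [517.5 190.4] [109.9  41.5] 4.7
scene plate 696 mean [ 0.5396 -0.0775  0.0406] rect [548.  -86.4] [104.6 129.4] 74.9
scene rails 303 mean [ 0.5132 -0.0783  0.0306] rect [515.7 -98. ] [ 85.7 164.2] 35.6
```

View pics/crop1.png

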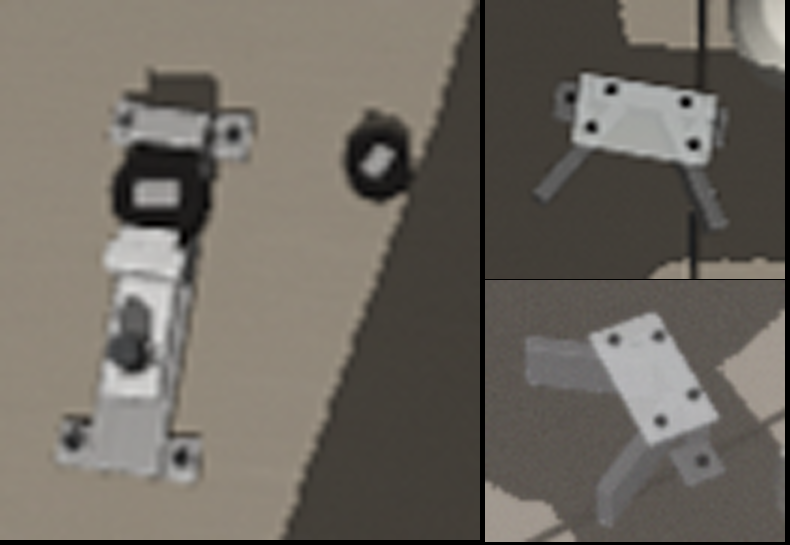

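The enlarged crop shows the pin top at crop (127,350), the jaw lip at (145,250), the black mount at (162,190) and the fixed jaw at (160,125). The nest's rails open down the image, and its plate is tilted by roughly 8 degrees.

```bash
python3 - <<'E'
from h import *
for n in('top','scene'):
    c=dict(np.load(f'pics/{n}.npz'));W=np.load(n+'W.npy');g=c['frame'].max(-1).astype(int)
    def sel(x0,x1,y0,y1,z0,z1,g0,g1,lab):
        m=(W[...,0]>x0)&(W[...,0]<x1)&(W[...,1]>y0)&(W[...,1]<y1)&(W[...,2]>z0)&(W[...,2]<z1)&(g>=g0)&(g<=g1)
        k,l,st,ce=cv2.connectedComponentsWithStats(m.astype(np.uint8))
        if k<2:print(n,lab,'none');return
        i=1+st[1:,4].argmax();p=W[l==i];r=cv2.minAreaRect((p[:,:2]*1000).astype(np.float32))
        cc=cv2.minEnclosingCircle((p[:,:2]*1000).astype(np.float32))
        print(n,lab,len(p),'mean',p.mean(0).round(4),'rect',np.round(r[0],1),np.round(r[1],1),round(r[2],1),'circ',np.round(cc[0],1),round(cc[1],1));return p
    sel(.5,.6,.15,.23,.034,.044,0,70,'mount black')
    sel(.515,.56,.17,.21,.034,.044,90,255,'metal')
    sel(.35,.6,.15,.23,.003,.02,70,255,'bed')
    sel(.45,.62,-.15,0,.036,.046,120,255,'plate')
    sel(.45,.62,-.15,0,.036,.046,140,255,'plate2')
    sel(.42,.53,-.08,0.05,.025,.042,60,255,'railL')
    sel(.42,.53,-.16,-.08,.025,.042,60,255,'railR')
E
```

```text
top mount black 133 mean [0.5375 0.1905 0.0408] rect [538.5 191.3] [38.6 34.4] 86.2 circ [536.2 191.6] 19.6
top metal 27 mean [0.5356 0.1938 0.0416] rect [535.7 193.7] [ 9.4 17.7] 11.7 circ [534.9 193.3] 9.4
top bed 309 mean [0.4453 0.1935 0.0112] rect [471.8 200.5] [118.   59.9] 2.4 circ [472.8 188.9] 61.1
top plate 476 mean [ 0.5393 -0.0737  0.0412] rect [539.2 -73.8] [79.3 41.9] 83.3 circ [540.5 -73.7] 42.7
top plate2 456 mean [ 0.5392 -0.0731  0.0412] rect [539.7 -73.6] [78.9 40.9] 84.3 circ [540.5 -73.7] 42.7
top railL 116 mean [ 0.5139 -0.0407  0.0381] rect [516.9 -43. ] [27.1 73.3] 27.4 circ [509. -47.] 36.7
top railR 119 mean [ 0.5072 -0.1063  0.0373] rect [ 510.4 -108.2] [61.3 28.9] 40.7 circ [ 504.7 -101.6] 30.7
scene mount black 85 mean [0.5373 0.1842 0.0393] rect [538.6 188.5] [34.7 34.2] 63.3 circ [536.7 188.8] 19.2
scene metal 34 mean [0.5359 0.1915 0.0411] rect [535.9 192. ] [22.4 13. ] 84.5 circ [534.7 192. ] 11.7
scene bed 486 mean [0.4801 0.1855 0.0104] rect [501.1 194.5] [ 61.3 159. ] 87.0 circ [500.6 191.3] 83.3
scene plate 629 mean [ 0.539  -0.0754  0.0405] rect [539.3 -73.7] [81.1 43.4] 84.6 circ [539.5 -73.4] 44.3
scene plate2 594 mean [ 0.5387 -0.0751  0.0405] rect [539.7 -73.7] [81.  42.1] 84.3 circ [538.3 -73.3] 43.8
scene railL 216 mean [ 0.514  -0.0411  0.0361] rect [517. -43.] [29.7 74.8] 25.7 circ [511.3 -45.7] 37.4
scene railR 209 mean [ 0.5075 -0.1071  0.0366] rect [ 510.7 -109.2] [63.5 29.5] 41.7 circ [ 505.7 -103.5] 31.8
```

Request:
send_rows(targets=[{"slide": [0.075, 0.27, -0.02], "dr": [0, 0, -0.051], "jaw": 0.2}, {"slide": [0.075, 0.27, -0.02], "dr": [0, 0, -0.051], "jaw": 0.2}, {"slide": [0.075, 0.27, -0.02], "dr": [0, 0, -0.051], "jaw": 0.2}, {"slide": [0.075, 0.27, -0.02], "dr": [0, 0, -0.051], "jaw": 0.2}, {"slide": [0.075, 0.27, -0.02], "dr": [0, 0, -0.051], "jaw": 0.2}, {"slide": [0.075, 0.27, -0.02], "dr": [0, 0, -0.051], "jaw": 0.2}, {"slide": [0.075, 0.27, -0.02], "dr": [0, 0, -0.051], "jaw": 0.2}, {"slide": [0.075, 0.27, -0.02], "dr": [0, 0, -0.051], "jaw": 0.2}, {"slide": [0.075, 0.27, -0.02], "dr": [0, 0, -0.051], "jaw": 0.2}, {"slide": [0.075, 0.27, -0.02], "dr": [0, 0, -0.051], "jaw": 0.2}, {"slide": [0.075, 0.27, -0.02], "dr": [0, 0, -0.051], "jaw": 0.2}, {"slide": [0.075, 0.27, -0.02], "dr": [0, 0, -0.051], "jaw": 0.2}], force=30)

```text
time_s: 1.6
tcp_pos: [0.4398, 0.0814, 0.183]
ee_rot: [1.0, -0.026, 0.0, 0.0]
force: [1.0, -0.8, 0.6]
grip_width: 0.0511
grip_force: 0.0
```

Request:
send_rows(targets=[{"slide": [0.049, 0.19, -0.125]}, {"slide": [0.049, 0.19, -0.125]}, {"slide": [0.048, 0.19, -0.125]}, {}, {}])

```text
invalid input at $.targets[0]: expected keys dr, slide, jaw
```

Request:
send_rows(targets=[{"slide": [0.049, 0.19, -0.125], "dr": [0, 0, 0], "jaw": 0.2}, {"slide": [0.049, 0.19, -0.125], "dr": [0, 0, 0], "jaw": 0.2}, {"slide": [0.048, 0.19, -0.125], "dr": [0, 0, 0], "jaw": 0.2}, {"slide": [0, 0, 0], "dr": [0, 0, 0], "jaw": 0.2}, {"slide": [0, 0, 0], "dr": [0, 0, 0], "jaw": 0.2}])

```text
time_s: 2.22
tcp_pos: [0.4687, 0.1933, 0.1081]
ee_rot: [1.0, -0.026, -0.0, 0.0]
force: [0.8, -0.2, 0.7]
grip_width: 0.0512
grip_force: 0.0
```

Request:
send_rows(targets=[{"slide": [0, 0.01, -0.19], "dr": [0, 0, 0], "jaw": 0.2}, {"slide": [0, 0, -0.19], "dr": [0, 0, 0], "jaw": 0.2}, {"slide": [0, 0, 0], "dr": [0, 0, 0], "jaw": -1}, {"slide": [0, 0, 0], "dr": [0, 0, 0], "jaw": -1}, {"slide": [0, 0, 0], "dr": [0, 0, 0], "jaw": -1}, {"slide": [0, 0, 0], "dr": [0, 0, 0], "jaw": -1}, {"slide": [0, 0, 0], "dr": [0, 0, 0], "jaw": -1}, {"slide": [0, 0, 0], "dr": [0, 0, 0], "jaw": -1}])

```text
time_s: 3.22
tcp_pos: [0.4705, 0.1972, 0.0341]
ee_rot: [1.0, -0.027, 0.002, -0.002]
force: [1.3, 5.6, -7.5]
grip_width: 0.0128
grip_force: 30.3
```

Request:
send_rows(targets=[{"slide": [-0.02, 0.001, 0], "dr": [0, 0, 0], "jaw": -1}, {"slide": [-0.02, 0.001, 0], "dr": [0, 0, 0], "jaw": -1}, {"slide": [-0.02, 0.001, 0], "dr": [0, 0, 0], "jaw": -1}, {"slide": [-0.02, 0.001, 0], "dr": [0, 0, 0], "jaw": -1}, {"slide": [-0.02, 0.001, 0], "dr": [0, 0, 0], "jaw": -1}, {"slide": [-0.015, 0.001, 0], "dr": [0, 0, 0], "jaw": -1}, {"slide": [0, 0, 0], "dr": [0, 0, 0], "jaw": -1}, {"slide": [0, 0, 0], "dr": [0, 0, 0], "jaw": -1}])

```text
time_s: 4.22
tcp_pos: [0.4477, 0.1987, 0.0341]
ee_rot: [1.0, -0.027, 0.002, -0.002]
force: [1.0, 6.4, -7.0]
grip_width: 0.0131
grip_force: 30.3
```

Request:
send_rows(targets=[{"slide": [0, 0, 0], "dr": [0, 0, 0], "jaw": 0.3}, {"slide": [0, 0, 0], "dr": [0, 0, 0], "jaw": 0.3}, {"slide": [0, 0, 0], "dr": [0, 0, 0], "jaw": 0.5}, {"slide": [0, 0, 0.2], "dr": [0, 0, 0], "jaw": 0.5}, {"slide": [0, 0, 0.25], "dr": [0, 0, 0], "jaw": 0.5}, {"slide": [0, 0, 0.1], "dr": [0, 0, 0], "jaw": 0.5}, {"slide": [0, 0, 0], "dr": [0, 0, 0], "jaw": 0.5}])

```text
time_s: 5.1
tcp_pos: [0.4481, 0.1972, 0.1448]
ee_rot: [1.0, -0.026, 0.003, -0.001]
force: [-0.6, -0.9, -0.5]
grip_width: 0.064
grip_force: 0.0
```

```bash
python3 - <<'E'
from h import *
c=cap('scene');W=cloud(c);g=c['frame'].max(-1)
m=(W[...,0]>.39)&(W[...,0]<.5)&(W[...,1]>.16)&(W[...,1]<.23)&(W[...,2]>.052)&(W[...,2]<.068);print('pin',W[m].mean(0),m.sum())
m=(W[...,0]>.5)&(W[...,0]<.6)&(W[...,1]>.15)&(W[...,1]<.23)&(W[...,2]>.034)&(W[...,2]<.044)&(g<=70)
print('mount',cv2.minEnclosingCircle((W[m][:,:2]*1000).astype(np.float32)))
o=cv2.resize(c['frame'][140:270,210:380],(680,520));cv2.imwrite('pics/s1.png',o);s=ctrl.get_obs();print(s['tcp_pos'],s['joint_positions'])
E
```

```text
pin [0.44630745 0.19648684 0.05878297] 31
mount ((539.2481689453125, 190.9368896484375), 22.05796241760254)
[0.44660414 0.19679197 0.14293927] [ 2.71157311e-01  2.01731285e-02  2.00800365e+00 -7.29640874e-05
  1.11155452e+00  1.89399500e+00]
```

View pics/s1.png

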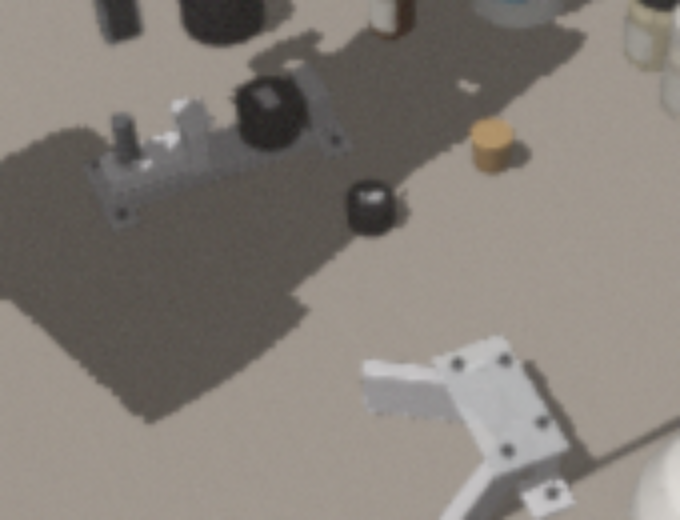

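The jaw is about 23 mm open and the mount still stands in the clamp at crop (270,110). The bystanders haven't moved. Next I move over the mount.

Request:
send_rows(targets=[{"slide": [0.15, -0.009, 0], "dr": [0, 0, 0], "jaw": 0.6}, {"slide": [0.15, -0.009, 0], "dr": [0, 0, 0], "jaw": 0.6}, {"slide": [0.15, -0.009, 0], "dr": [0, 0, 0], "jaw": 0.6}, {"slide": [0, 0, -0.2], "dr": [0, 0, 0], "jaw": 0.6}, {"slide": [0, 0, -0.1], "dr": [0, 0, 0], "jaw": 0.6}, {"slide": [0, 0, 0], "dr": [0, 0, 0], "jaw": 0.6}, {"slide": [0, 0, 0], "dr": [0, 0, 0], "jaw": 0.6}])

```text
time_s: 6.02
tcp_pos: [0.5361, 0.1915, 0.0826]
ee_rot: [1.0, -0.026, 0.0, -0.0]
force: [-0.1, 0.2, 0.4]
grip_width: 0.0683
grip_force: 0.0
```

Request:
send_rows(targets=[{"slide": [0, 0, -0.15], "dr": [0, 0, 0], "jaw": 0.6}, {"slide": [0, 0, -0.15], "dr": [0, 0, 0], "jaw": 0.6}, {"slide": [0, 0, -0.053], "dr": [0, 0, 0], "jaw": 0.6}, {"slide": [0, 0, 0], "dr": [0, 0, 0], "jaw": 0.6}, {"slide": [0, 0, 0], "dr": [0, 0, 0], "jaw": -1}, {"slide": [0, 0, 0], "dr": [0, 0, 0], "jaw": -1}, {"slide": [0, 0, 0], "dr": [0, 0, 0], "jaw": -1}, {"slide": [0, 0, 0], "dr": [0, 0, 0], "jaw": -1}, {"slide": [0, 0, 0], "dr": [0, 0, 0], "jaw": -1}, {"slide": [0, 0, 0], "dr": [0, 0, 0], "jaw": -1}], force=40)

```text
time_s: 7.28
tcp_pos: [0.5378, 0.1918, 0.0136]
ee_rot: [1.0, -0.026, 0.002, -0.0]
force: [0.4, 0.1, 6.9]
grip_width: 0.0377
grip_force: 40.4
```

Request:
send_rows(targets=[{"slide": [0, 0, 0.1], "dr": [0, 0, 0], "jaw": -1}, {"slide": [0, 0, 0.18], "dr": [0, 0, 0], "jaw": -1}, {"slide": [0, 0, 0.15], "dr": [0, 0, 0], "jaw": -1}, {"slide": [-0.09, -0.256, 0], "dr": [0, 0, -0.012], "jaw": -1}, {"slide": [-0.09, -0.256, 0], "dr": [0, 0, -0.012], "jaw": -1}, {"slide": [-0.09, -0.256, 0], "dr": [0, 0, -0.012], "jaw": -1}, {"slide": [-0.09, -0.256, 0], "dr": [0, 0, -0.012], "jaw": -1}, {"slide": [-0.09, -0.256, 0], "dr": [0, 0, -0.012], "jaw": -1}, {"slide": [0, 0, 0], "dr": [0, 0, 0], "jaw": -1}, {"slide": [0, 0, 0], "dr": [0, 0, 0], "jaw": -1}])

```text
time_s: 8.52
tcp_pos: [0.4463, -0.0645, 0.0983]
ee_rot: [0.999, -0.05, 0.0, -0.0]
force: [0.9, -0.3, -1.4]
grip_width: 0.0377
grip_force: 40.4
```

```bash
python3 - <<'E'
from h import *
c=cap('scene');o=cv2.resize(c['frame'][130:330,190:440],(750,600));cv2.imwrite('pics/s2.png',o);s=ctrl.get_obs();print(s['tcp_pos'],s['ee_rot'],s['force'],s['grip_width'])
E
```

```text
[ 0.44641492 -0.06394728  0.09814384] [ 9.98787144e-01 -4.92351529e-02  3.28454851e-04 -1.81536899e-04] [-0.69891638 -0.25785148 -0.1824589 ] 0.037881800957166735
```

View pics/s2.png

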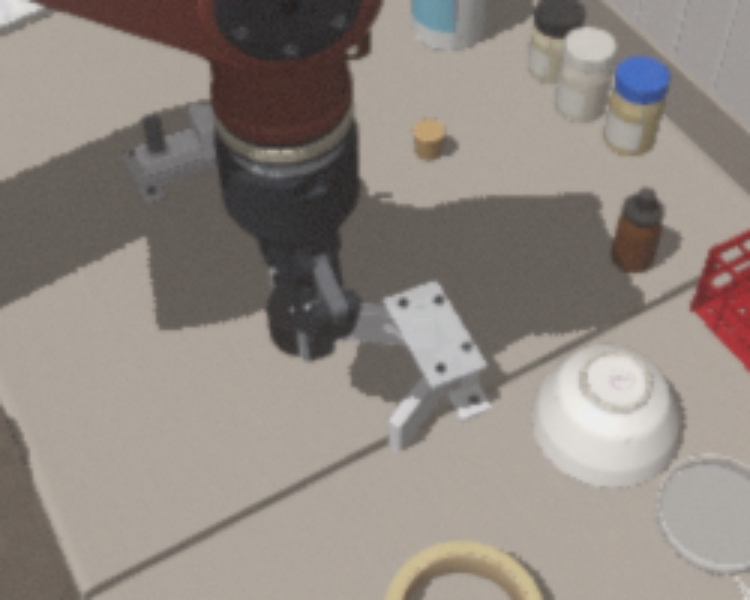

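The mount is held between the fingers at crop (300,320), in front of the nest mouth. I lower it now.

Request:
send_rows(targets=[{"slide": [0, 0, -0.2], "dr": [0, 0, 0], "jaw": -1}, {"slide": [0, 0, -0.15], "dr": [0, 0, 0], "jaw": -1}, {"slide": [0, 0, -0.08], "dr": [0, 0, 0], "jaw": -1}, {"slide": [0, 0, -0.035], "dr": [0, 0, 0], "jaw": -1}, {"slide": [0, 0, -0.015], "dr": [0, 0, 0], "jaw": -1}, {"slide": [0, 0, 0], "dr": [0, 0, 0], "jaw": -1}, {"slide": [0, 0, 0], "dr": [0, 0, 0], "jaw": -1}])

```text
time_s: 9.45
tcp_pos: [0.447, -0.0649, 0.0025]
ee_rot: [0.999, -0.05, 0.001, 0.0]
force: [0.1, 0.7, -1.6]
grip_width: 0.0375
grip_force: 40.4
```

Request:
send_rows(targets=[{"slide": [0, 0, -0.006], "dr": [0, 0, 0], "jaw": -1}, {"slide": [0, 0, 0], "dr": [0, 0, 0], "jaw": -1}, {"slide": [0, 0, 0], "dr": [0, 0, 0], "jaw": -1}])

```text
time_s: 9.82
tcp_pos: [0.4469, -0.0649, 0.0016]
ee_rot: [0.999, -0.05, 0.001, 0.0]
force: [-2.2, 1.1, 5.1]
grip_width: 0.0379
grip_force: 41.1
```

Request:
send_rows(targets=[{"slide": [0, 0, 0], "dr": [0, 0, 0], "jaw": 0.5}, {"slide": [0, 0, 0], "dr": [0, 0, 0], "jaw": 0.5}, {"slide": [0, 0, 0], "dr": [0, 0, 0], "jaw": 0.5}, {"slide": [0, 0, 0.2], "dr": [0, 0, 0], "jaw": 0.5}, {"slide": [0, 0, 0.2], "dr": [0, 0, 0], "jaw": 0.5}, {"slide": [-0.15, 0.015, 0], "dr": [0, 0, 0], "jaw": -1}, {"slide": [-0.15, 0.015, 0], "dr": [0, 0, 0], "jaw": -1}, {"slide": [0, 0, 0], "dr": [0, 0, 0], "jaw": -1}, {"slide": [0, 0, 0], "dr": [0, 0, 0], "jaw": -1}, {"slide": [0, 0, 0], "dr": [0, 0, 0], "jaw": -1}])

```text
time_s: 11.08
tcp_pos: [0.3872, -0.0589, 0.0808]
ee_rot: [0.999, -0.049, 0.001, 0.0]
force: [-0.4, -0.4, 0.1]
grip_width: -0.0004
grip_force: 0.0
```

```bash
python3 - <<'E'
from h import *
for n in('top','scene'):
    c=cap(n);W=cloud(c);g=c['frame'].max(-1)
    m=(W[...,0]>.40)&(W[...,0]<.5)&(W[...,1]>-.11)&(W[...,1]<-.02)&(W[...,2]>.023)&(W[...,2]<.034)&(W[...,0]>.415)
    k,l,st,ce=cv2.connectedComponentsWithStats(m.astype(np.uint8));i=1+st[1:,4].argmax() if k>1 else 0
    p=W[l==i];print(n,len(p),p.mean(0),cv2.minEnclosingCircle((p[:,:2]*1000).astype(np.float32)))
o=cv2.resize(c['frame'][190:320,230:400],(680,520));cv2.imwrite('pics/s3.png',o);print(ctrl.get_obs()['tcp_pos'])
E
```

```text
top 3 [ 0.49627586 -0.10806591  0.02824355] ((496.171630859375, -108.32740020751953), 2.862976551055908)
scene 276 [ 0.4450335  -0.06654755  0.0283113 ] ((446.272216796875, -65.72359466552734), 20.53517723083496)
[ 0.38693621 -0.05882731  0.08067994]
```

View pics/s3.png

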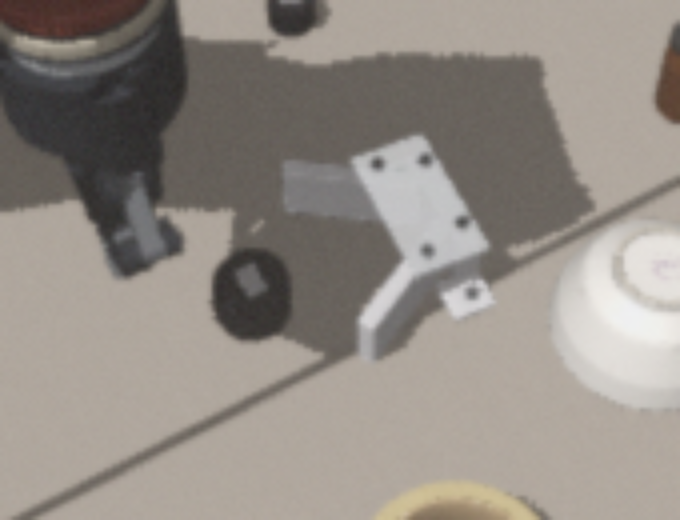

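The mount stands upright at (0.446,-0.065), crop (250,293), with the shut fingers behind it. Now I lower and push.

Request:
send_rows(targets=[{"slide": [0, 0, -0.2], "dr": [0, 0, 0], "jaw": -1}, {"slide": [0, 0, -0.15], "dr": [0, 0, 0], "jaw": -1}, {"slide": [0.045, -0.0043, 0], "dr": [0, 0, 0], "jaw": -1}, {"slide": [0.045, -0.0043, 0], "dr": [0, 0, 0], "jaw": -1}, {"slide": [0.045, -0.0043, 0], "dr": [0, 0, 0], "jaw": -1}, {"slide": [0.04, -0.004, 0], "dr": [0, 0, 0], "jaw": -1}, {"slide": [0.04, -0.004, 0], "dr": [0, 0, 0], "jaw": -1}, {"slide": [0.04, -0.004, 0], "dr": [0, 0, 0], "jaw": -1}, {"slide": [0.04, -0.004, 0], "dr": [0, 0, 0], "jaw": -1}, {"slide": [0.04, -0.004, 0], "dr": [0, 0, 0], "jaw": -1}, {"slide": [0.04, -0.004, 0], "dr": [0, 0, 0], "jaw": -1}, {"slide": [0.04, -0.004, 0], "dr": [0, 0, 0], "jaw": -1}])

```text
time_s: 12.68
tcp_pos: [0.4697, -0.0669, 0.0105]
ee_rot: [0.999, -0.049, 0.0, 0.0]
force: [-0.9, -0.5, 0.6]
grip_width: 0.0001
grip_force: 0.5
```

Request:
send_rows(targets=[{"slide": [0.02, -0.002, 0], "dr": [0, 0, 0], "jaw": -1}, {"slide": [0.02, -0.002, 0], "dr": [0, 0, 0], "jaw": -1}, {"slide": [0.02, -0.002, 0], "dr": [0, 0, 0], "jaw": -1}, {"slide": [0.01, -0.001, 0], "dr": [0, 0, 0], "jaw": -1}, {"slide": [0.01, -0.001, 0], "dr": [0, 0, 0], "jaw": -1}, {"slide": [0, 0, 0], "dr": [0, 0, 0], "jaw": -1}])

```text
time_s: 13.42
tcp_pos: [0.4854, -0.0684, 0.0106]
ee_rot: [0.999, -0.049, 0.0, 0.0]
force: [0.3, 0.5, -0.3]
grip_width: 0.0002
grip_force: 0.0
```

Request:
send_rows(targets=[{"slide": [0.01, -0.001, 0], "dr": [0, 0, 0], "jaw": -1}, {"slide": [0.01, -0.001, 0], "dr": [0, 0, 0], "jaw": -1}, {"slide": [0, 0, 0], "dr": [0, 0, 0], "jaw": -1}])

```text
time_s: 13.8
tcp_pos: [0.4895, -0.0689, 0.0106]
ee_rot: [0.999, -0.049, 0.0, 0.0]
force: [-0.1, -0.4, -0.5]
grip_width: 0.0003
grip_force: 0.0
```

Request:
send_rows(targets=[{"slide": [0.01, -0.001, 0], "dr": [0, 0, 0], "jaw": -1}, {"slide": [0.005, -0.0005, 0], "dr": [0, 0, 0], "jaw": -1}, {"slide": [0, 0, 0], "dr": [0, 0, 0], "jaw": -1}])

```text
time_s: 14.18
tcp_pos: [0.4918, -0.069, 0.0104]
ee_rot: [0.999, -0.049, -0.0, -0.0]
force: [-1.2, 0.9, 1.4]
grip_width: -0.0
grip_force: 0.8
```

Request:
send_rows(targets=[{"slide": [0.008, -0.0008, 0], "dr": [0, 0, 0], "jaw": -1}, {"slide": [0, 0, 0], "dr": [0, 0, 0], "jaw": -1}])

```text
time_s: 14.42
tcp_pos: [0.492, -0.0689, 0.0101]
ee_rot: [0.999, -0.049, -0.002, -0.0]
force: [-5.5, 0.7, 4.3]
grip_width: -0.0001
grip_force: 2.6
```

Request:
send_rows(targets=[{"slide": [0.008, -0.0008, 0], "dr": [0, 0, 0], "jaw": -1}, {"slide": [0, 0, 0], "dr": [0, 0, 0], "jaw": -1}])

```text
time_s: 14.68
tcp_pos: [0.4922, -0.0687, 0.0099]
ee_rot: [0.999, -0.049, -0.004, -0.001]
force: [-7.4, 1.9, 5.9]
grip_width: 0.0003
grip_force: 4.0
```

Request:
send_rows(targets=[{"slide": [0.01, -0.001, 0], "dr": [0, 0, 0], "jaw": -1}, {"slide": [0, 0, 0], "dr": [0, 0, 0], "jaw": -1}, {"slide": [0, 0, 0], "dr": [0, 0, 0], "jaw": -1}])

```text
time_s: 15.05
tcp_pos: [0.4924, -0.0684, 0.0095]
ee_rot: [0.999, -0.049, -0.006, -0.001]
force: [-10.6, 1.7, 8.7]
grip_width: 0.0003
grip_force: 5.5
```

Request:
send_rows(targets=[{"slide": [-0.05, 0.005, 0], "dr": [0, 0, 0], "jaw": -1}, {"slide": [-0.2, 0.02, 0], "dr": [0, 0, 0], "jaw": -1}, {"slide": [-0.15, 0.015, 0.2], "dr": [0, 0, 0], "jaw": -1}, {"slide": [0, 0.2, 0.2], "dr": [0, 0, 0], "jaw": -1}, {"slide": [0, 0.2, 0.2], "dr": [0, 0, 0], "jaw": -1}, {"slide": [0, 0, 0], "dr": [0, 0, 0], "jaw": -1}, {"slide": [0, 0, 0], "dr": [0, 0, 0], "jaw": -1}])

```text
time_s: 15.92
tcp_pos: [0.4173, 0.0181, 0.1302]
ee_rot: [0.999, -0.049, 0.0, 0.0]
force: [-0.6, -0.0, -0.2]
grip_width: -0.0
grip_force: 0.0
```

```bash
python3 - <<'E'
from h import *
o=[]
for n,r in(('top',(205,260,335,400)),('scene',(215,285,295,365))):
    c=cap(n);W=cloud(c);g=c['frame'].max(-1)
    m=(W[...,0]>.47)&(W[...,0]<.56)&(W[...,1]>-.11)&(W[...,1]<-.03)&(W[...,2]>.02)&(W[...,2]<.033)&(g<60)
    p=W[m];print(n,len(p))
    if len(p)>4:
        q=(p[:,:2]-[.5226,-.072])@np.array([[.995,.1],[-.1,.995]]);print('nest frame min/max',q.min(0),q.max(0))
    o.append(cv2.resize(c['frame'][r[0]:r[1],r[2]:r[3]],(390,390),interpolation=cv2.INTER_CUBIC))
cv2.imwrite('pics/f.png',np.hstack(o));s=ctrl.get_obs();print(s['time_s'],s['tcp_pos'],s['force'])
E
```

```text
top 55
nest frame min/max [-0.01852599 -0.01530932] [-0.00359269  0.01813005]
scene 9
nest frame min/max [-0.01788804 -0.01806   ] [-0.00546811  0.00506773]
16.025 [0.41623822 0.01780307 0.12898177] [ 0.09780797  0.67011376 -0.72842972]
```

View pics/f.png

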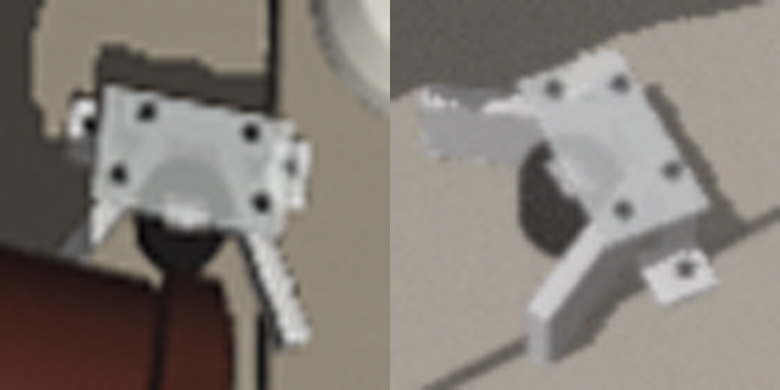

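The mount sits under the cover at left crop (183,215), upright and centred between the rails. Its rear edge is about 19 mm behind the seat, as it should be when home, and the arm is clear.

```bash
python3 -c "
from bench import ctrl
print(ctrl.close_job())"
```

```text
the job is handed in; nothing more can be done
None
```

The job is handed in, but no verdict came back: the mount looked upright and home against both rails under the cover (rear edge about 19 mm behind the seat, push stopped hard at about 10 N), and the arm was clear; I saw no bystander moved, but did not re-measure them at the end.

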